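# Pin the connector test sled at its station with a ball-lock pin

### The arm

A 6-joint arm with a two-finger parallel gripper is mounted at the origin on the work surface. World frame = base frame: x ahead of the robot, y to its left, z up, the work surface at z = 0. Lengths are in mm, angles in rad, forces in N, time in s.
With the tool pointing down it reaches from about 275 to 775 mm from the base axis. Payload 14.6 kg.
Tool frame: the origin (TCP) lies between the finger pads; the fingertips stand 11 mm ahead of it and the grasp point (between the pads) lies 8 mm behind it; z points along the fingers, x is the direction in which the jaws open and shut, and the axes are right-handed (so a half turn about z gives the same grasp; the last joint's range is limited). The gripper opens to 85 mm and grips with 20 to 120 N. Pads are 22 mm wide; open, the fingers measure 114 mm over their backs; the gripper's body (76 mm by 85 mm) begins 54 mm behind the grasp point. The pads swing forward as they close: fully open they stand 13 mm farther back than shut.
Start: joints at [1.074, 0.263, -0.048, 1.259, 0, 1.415], TCP at [175.976, 494.632, 242.278] pointing down, gripper open.
Joint ranges: [-2.65, 2.65], [-0.89, 1.7], [-1.18, 1.37], [-2.13, 2.11], [-1.35, 1.29], [-3.14, 3.14]. Speed limits (rad/s): [1.89, 1.89, 2.57, 2.79, 3.14, 3.14].

### API

Orientations are given as a unit quaternion [x, y, z, w].
In Python, from workcell import arm gives the robot as it stands.
- The arm moves only by the shell command python3 -m handwheel 'ROWS' [OPENING]. ROWS is JSON, a list of rows, each a list of 2 entries, a list of its own where there are three numbers: the shift along the tool's x, y, z in mm, then the turn about the tool's z in rad. A call has 1 to 20 rows; each row is the pose to reach, as a shift and turn from the pose measured when the call began, along the tool's axes at that moment; what a row does not reach only later rows make up. A row lasts 1/8 s, in which the tool goes at most 62.5 mm and 10.7 degrees, less where a joint would pass 70% of its speed; a pose out of reach is approached as far as the arm can. A call with a gripper value outside its range is refused whole. OPENING is the opening, from 0 (shut) to 1 (fully open), set as the call begins (- or left out, the last holds). The fingers move at their own pace and stop on an object; the grip force is fixed at half the most. Time passes only in rows, so rows that repeat a pose let the fingers close. It gives the time, the measured TCP pose, the force and the opening at its end, in the units of the state.
- arm.read_state(): the state, without advancing time (a new reading comes with each control period).
- arm.camera(name): name is "scene" or "top"; returns the picture (480x640x3 uint8, blue, green, red); there is no depth.
- arm.camera_model(name): a dict with "fov_y" (degrees; the focal length in pixels is half the picture's height over the tangent of half this angle, whatever the lens; pixels are square), "cx", "cy" (the principal point, pixels), "camera_from_world" (4x4, takes a point from world to camera coordinates). Camera axes: x right, y up, looking along -z (the intrinsics and any distortion apply to the point x, -y, -z); pixel columns grow to the right and rows downward; lengths in mm; the calibration is good to about 2 mm. A picture is of the moment at which its call begins. camera_model takes no time and is no camera call.
- arm.finish_job(): hands the job in, once; it reports no verdict.
The state is a dict: "time": time; "joint_pos": joint angles; "joint_vel": joint speeds; "tau": joint torques, N m; "tool_pos": TCP position; "tool_rot": TCP orientation; "wrist_force": force on the tool from outside, world axes, zero at the start; "ft_torque": the same for the moment, N m; "finger_gap": finger opening in mm.
Only numpy, scipy, OpenCV 4.12 (cv2) and the standard library are available. Lean on these libraries where they do the work, as an engineer would, in place of code of your own. Each camera call takes 0.05 s, during which the arm holds its last target.

### The job

Lock the blue connector sled at its station with the orange-headed ball-lock pin: squeeze the two buttons on its head, put it into the sled's hole, and move the sled with it about the red mark, feeling for the locating hole hidden underneath, until the pin slides through both. Push it fully home, then let go so that the buttons spring out and the balls lock. Work gently: do not force the pin against the fixture, and leave the tray and the loose connectors alone.

Things in the scene. Friction and masses are not known exactly. Their poses are not given: they have to be found in the camera images.
- pin: Loose ball-lock pin, about 0.16 kg, at the start hanging by its collar in the holder. Origin: centre of the collar's underside (seat face); z up along the pin. Above it a steel collar, 30 mm diameter, 4 mm high, then an orange head 28 mm along x, 24 mm along y, up to z = 40 mm. Below it a shank of 12 mm diameter.
- pin_grip (a point): Point on the pin's axis, 26 mm above its origin, level with the middle of the two black spring buttons, which stand 3 mm out of the head's +y and -y faces (30 mm over both), 12 mm wide, 18 mm high. Grip here, fingers closing along the pin's y. A button takes 4 N to start and 7 N to press flush, so a grip of 20 N or more presses both.
- pin_tip (a point): Centre of the pin's tip, 32 mm below its origin; the last 2 mm taper from 12 to 10.4 mm diameter. On the shank's +y and -y sides, 21 to 26 mm below the origin, a locking ball (acts as a square catch; cannot be wedged in) stands 2.6 mm out. It moves inward with the button on its side and is inside the shank when that button is flush.
- button0 (a joint): Travel of the +y button and its ball, m: 0 = sprung out (locked), 0.003 = button flush with the head (ball in the shank), end stop 0.0038.
- button1 (a joint): The same for the -y button.
- holder: Fixed grey stand, 70 x 70 x 45 mm; origin under its centre. A vertical 21 mm hole through its top at the centre lets the pin lift straight out, buttons pressed or not. It may be left or right of the fixture.
- fixture: Fixed slide fixture, 190 mm along its x, 306 mm along its y; origin under its centre, z up, turned up to 0.2 rad about the vertical. Two aluminium rails along y (x = -86 and +86 mm, 18 mm wide, tops 44 mm high), grey end bars (tops 44 mm) at y = -135 and +135 mm; between them a dark steel deck, 8 mm thick, its top 30 mm above the table, free space under it.
- mark (a point): Red line on top of the near rail, 44 mm above the table, at fixture x = -86 mm, y = 0. The deck's one vertical locating hole (13.5 mm diameter, sharp-edged) lies at fixture x = -30 mm and at an unknown y within 16 mm of this mark, to either side; it is hidden under the sled and has to be found by feel.
- sled (a joint): Position of the blue sled (white 36 mm square painted about its hole) along the fixture's y, m, from -0.046 to +0.046; 0 when the sled's hole is level with the red mark. It slides freely (about 2 N of friction) and stays where it is left. Sled and deck each rest on springs: pressed down by more than 3 to 4 N they give 0.4 mm per N, at most 6 mm, then are rigid.
- sled_hole (a point): Centre of the mouth of the sled's vertical hole (14 mm diameter, 3 mm chamfer) on the blue plate's top face, 41 mm above the table; moves with the sled, axes as the fixture's. Plate 10 mm thick, 1 mm above the deck: with the tip on the deck beside the locating hole the collar is 21 mm above this face; fully home the collar rests on it, balls 2 mm below the deck's underside.
- sled_plugs (a point): Top of the middle one of three connectors fixed in a row along y on the sled, 82 mm from the sled's hole along +x, 39 mm above the plate's face; the white strip under them begins 65 mm from the hole, is 12 mm high.
- tray: Fixed white tray of connectors, 120 x 100 mm, 37 mm high; origin under its centre.
- plug_green: Loose round connector standing on the table, 40 mm diameter, 47 mm high, grey with a green top; origin under its centre.
- plug_yellow: The same with a yellow top.
Not all that is in view belongs to the job. What is shaped like the pin but purple or turquoise is not meant.

How it is judged (in metres and radians):
On the way, in this order (a step that is already met when the one before it is completed fails the run):
1. the pin's tip is inside the sled's hole, with the collar still above the sled (horizontal distance between pin and sled_hole below 0.006 m and z of pin in the frame of sled_hole between 0.005 and 0.028 m), for 0.1 s.
2. the pin is pushed home: its collar is within 1.8 mm of the sled's face (horizontal distance between pin and sled_hole below 0.003 m and z of pin in the frame of sled_hole below 0.0018 m), for 0.1 s.
At the end, for the whole second after the job is handed in: The pin stands upright (within 0.1 rad) through the sled's hole and the hidden locating hole, its collar within 1.8 mm of the sled's face and its axis within 3 mm of the hole's, both buttons sprung out to within 0.7 mm, at rest and released (all of step 2 and angle between pin's own z axis and vertical below 0.1 rad and value of joint each of button0, button1 below 0.0007 m and linear speed of pin below 0.01 m/s); the robot touches nothing.
It fails at once if the pin is forced against the fixture or the sled with more than 40 N (contact force between pin and fixture above 40 N).
It fails at once if the loose connectors are pushed more than 15 mm (distance of any of plug_green, plug_yellow from where it was at the start of the episode above 0.015 m).
It fails at once if the robot bumps the tray with more than 5 N (contact force between any of the arm, the fingers and tray above 5 N).
It also fails if it takes over 61 s, if anything falls off the work surface, if the arm or the gripper's body presses on something with over 40 N, if the wrist force passes 120 N, or if a joint passes its speed limit or range.

## Working session

There is one attempt and no reset: what is moved stays moved. The work goes in short steps, Python scripts to look and compute and a shell command to move; the robot and the scene stay as the last step left them, time stands still between calls to the robot, and variables do not carry over. Pictures are saved under pics/ and viewed, and the job is handed in when it is done.

```bash
ls; mkdir -p pics; python3 - <<'E'
from workcell import arm
import cv2,json
for n in("scene","top"):
    cv2.imwrite(f"pics/{n}0.png",arm.camera(n)); m=arm.camera_model(n); print(n,m)
print(arm.read_state())
E
```

```text
pics
scene {'fov_y': 48.97743882735164, 'cx': 319.4232964522833, 'cy': 238.59358685297084, 'camera_from_world': array([[-4.24025311e-01,  9.05543919e-01,  1.38832959e-02,
         2.20528860e+02],
       [-5.15526635e-01, -2.53944768e-01,  8.18379095e-01,
         2.01941360e+02],
       [ 7.44603804e-01,  3.39856242e-01,  5.74511019e-01,
        -1.47968944e+03],
       [ 0.00000000e+00,  0.00000000e+00,  0.00000000e+00,
         1.00000000e+00]])}
top {'fov_y': 54.04909970182724, 'cx': 314.4322967794416, 'cy': 245.6327481259949, 'camera_from_world': array([[-7.94927070e-03, -9.98757064e-01, -4.92050447e-02,
         1.29123500e+00],
       [ 9.90426484e-01, -1.46453608e-02,  1.37262132e-01,
        -5.43951858e+02],
       [-1.37812150e-01, -4.76428456e-02,  9.89311867e-01,
        -7.96241607e+02],
       [ 0.00000000e+00,  0.00000000e+00,  0.00000000e+00,
         1.00000000e+00]])}
{'time': 0.1, 'joint_pos': array([ 1.07372828e+00,  2.63474803e-01, -4.88814086e-02,  1.25940613e+00,
       -2.84167409e-05,  1.41551700e+00]), 'joint_vel': array([-0.00011252, -0.00103161, -0.0001549 , -0.00084068, -0.00033933,
        0.0011469 ]), 'tau': array([ 1.82718537e-03, -6.38577032e+01,  3.85063648e+01,  9.97727009e-03,
       -8.73330191e-05, -1.33436131e-05]), 'tool_pos': array([175.8497029 , 494.41360542, 241.87041961]), 'tool_rot': array([ 8.17059531e-01,  5.76553110e-01, -4.26670047e-04,  2.26831729e-04]), 'wrist_force': array([-0.04316989,  0.34113953, -0.47331913]), 'ft_torque': array([ 0.01529986, -0.05847945,  0.03002646]), 'finger_gap': 84.94249493093308}
```

View pics/scene0.png

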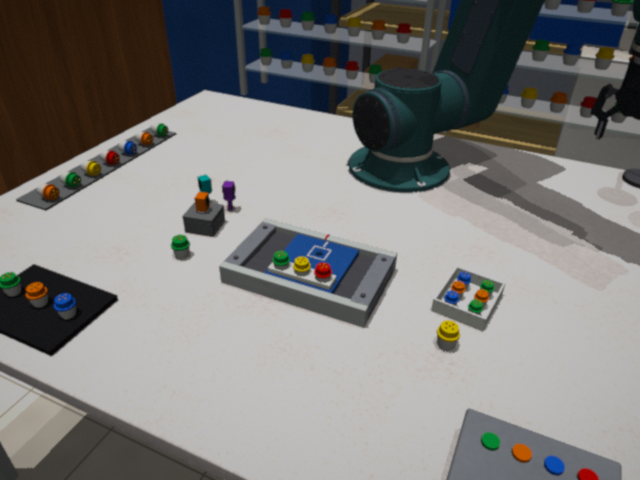

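View pics/top0.png

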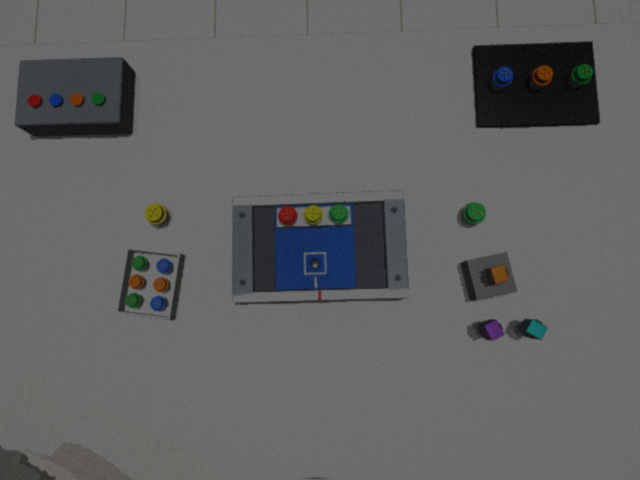

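The scene view shows the orange-headed pin at (202,203) in the grey holder. Things it could be taken for:
- Purple look-alike, scene (229,190), top (493,330).
- Turquoise look-alike, scene (204,184), top (535,329).
- Orange connectors on the black mat, scene (37,293), top (542,76).
- Orange caps in the tray.

By the description, the pin is the orange block in the holder at top (497,274). I'll check that in one close crop.

```bash
cat > h.py <<'E'
import numpy as np,cv2
from workcell import arm
from scipy.spatial.transform import Rotation as R
M={n:arm.camera_model(n) for n in("scene","top")}
def ray(n,u,v):
    m=M[n]; f=240/np.tan(np.radians(m["fov_y"]/2)); T=m["camera_from_world"]
    d=np.array([(u-m["cx"])/f,-(v-m["cy"])/f,-1.]); Rm=T[:3,:3]
    o=-Rm.T@T[:3,3]; d=Rm.T@d; return o,d/np.linalg.norm(d)
def plane(n,u,v,z):
    o,d=ray(n,u,v); return o+d*(z-o[2])/d[2]
def proj(n,p):
    m=M[n]; f=240/np.tan(np.radians(m["fov_y"]/2)); T=m["camera_from_world"]
    c=T[:3,:3]@np.asarray(p,float)+T[:3,3]; return np.array([m["cx"]+f*c[0]/-c[2],m["cy"]-f*c[1]/-c[2]])
def tri(a,b):
    o1,d1=ray("scene",*a);o2,d2=ray("top",*b)
    A=np.c_[d1,-d2];t=np.linalg.lstsq(A,o2-o1,rcond=None)[0]
    p,q=o1+t[0]*d1,o2+t[1]*d2; return (p+q)/2,np.linalg.norm(p-q)
E
python3 - <<'E'
from h import *
s=cv2.imread("pics/scene0.png");t=cv2.imread("pics/top0.png")
a=cv2.resize(s[165:265,160:290],None,fx=4,fy=4,interpolation=cv2.INTER_CUBIC)
b=cv2.resize(t[245:345,450:560],None,fx=4,fy=4,interpolation=cv2.INTER_CUBIC)
cv2.imwrite("pics/crop0.png",np.hstack([a,b])[:, :]*1 if 0 else cv2.resize(np.hstack([a,b]),(800,333)))
c=cv2.resize(t[180:310,220:420],None,fx=4,fy=4,interpolation=cv2.INTER_CUBIC);cv2.imwrite("pics/crop1.png",c)
c=cv2.resize(s[215:320,215:405],None,fx=4,fy=4,interpolation=cv2.INTER_CUBIC);cv2.imwrite("pics/crop2.png",c)
for n,im,box in(("scene",s,(180,180,225,225)),("top",t,(475,255,520,295))):
    h=cv2.cvtColor(im,cv2.COLOR_BGR2HSV); m=cv2.inRange(h,(5,120,60),(18,255,255)); x0,y0,x1,y1=box
    k=np.zeros_like(m);k[y0:y1,x0:x1]=m[y0:y1,x0:x1]
    cn=max(cv2.findContours(k,0,2)[0],key=cv2.contourArea);print(n,cv2.contourArea(cn),cv2.boundingRect(cn),cv2.minAreaRect(cn))
E
```

```text
scene 173.5 (195, 192, 13, 20) ((201.0, 201.5), (19.0, 12.0), 90.0)
top 222.0 (490, 264, 19, 20) ((499.2735900878906, 273.70751953125), (17.170068740844727, 14.972299575805664), 74.05460357666016)
```

View pics/crop0.png

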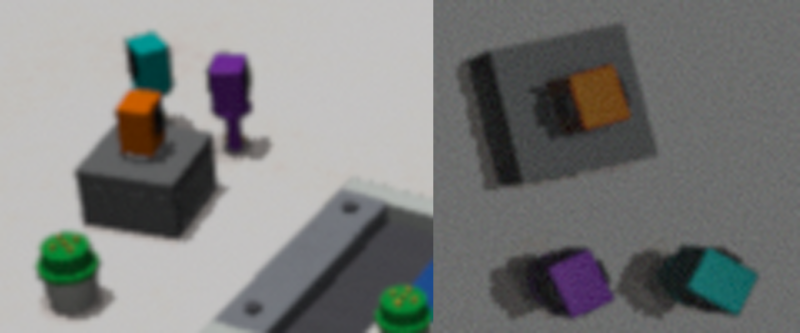

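View pics/crop1.png

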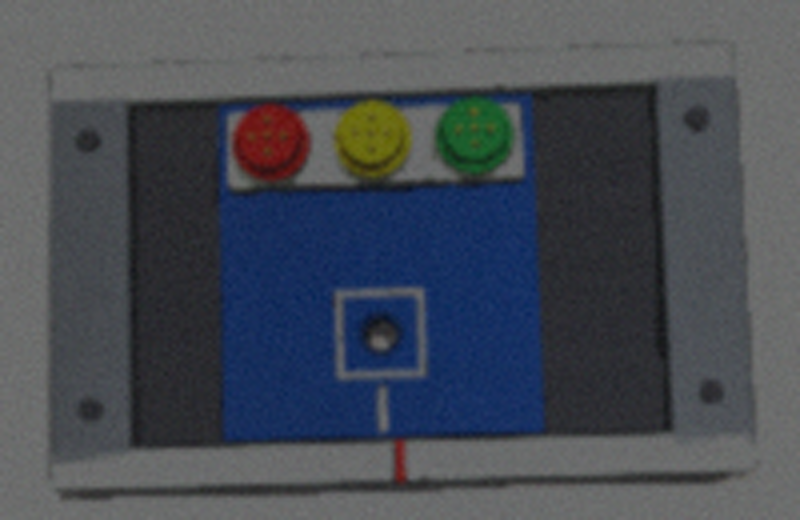

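View pics/crop2.png

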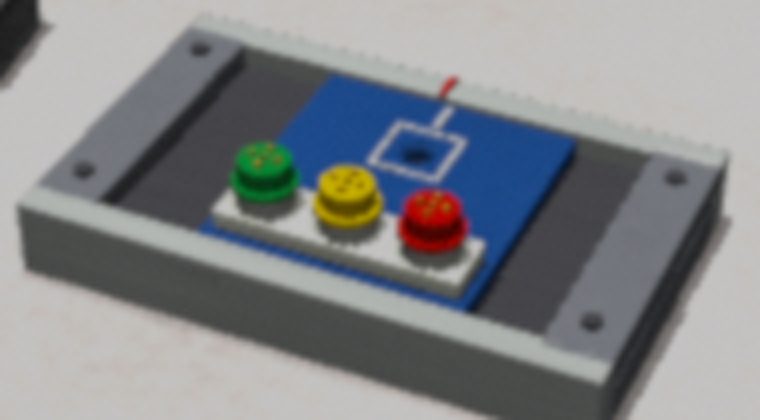

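The crop confirms it: the orange head sits in the grey holder with a black button showing on its side. Next I'll triangulate the head top and the fixture.

```bash
python3 - <<'E'
from h import *
s=cv2.imread("pics/scene0.png");t=cv2.imread("pics/top0.png")
cv2.imwrite("pics/c3.png",np.hstack([cv2.resize(s[180:220,180:220],None,fx=10,fy=10,interpolation=cv2.INTER_CUBIC),cv2.convertScaleAbs(cv2.resize(t[255:295,475:515],None,fx=10,fy=10,interpolation=cv2.INTER_CUBIC),alpha=2)]))
cv2.imwrite("pics/c4.png",np.hstack([cv2.resize(s[230:270,300:340],None,fx=10,fy=10,interpolation=cv2.INTER_CUBIC),cv2.convertScaleAbs(cv2.resize(t[245:305,295:355],(400,400),interpolation=cv2.INTER_CUBIC),alpha=2)]))
E
```

```text
(no output)
```

View pics/c3.png

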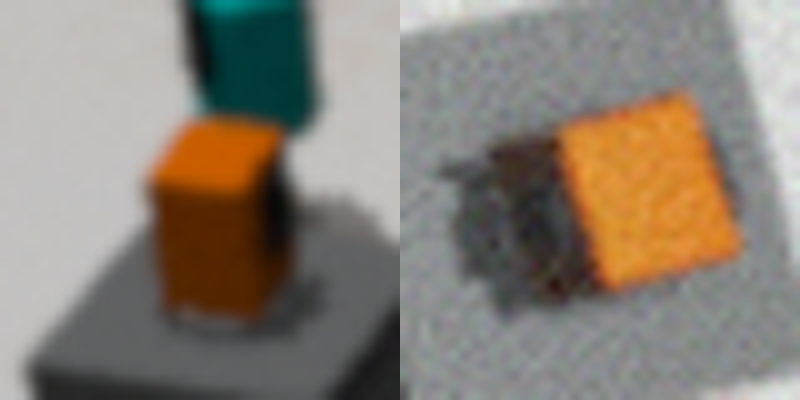

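View pics/c4.png

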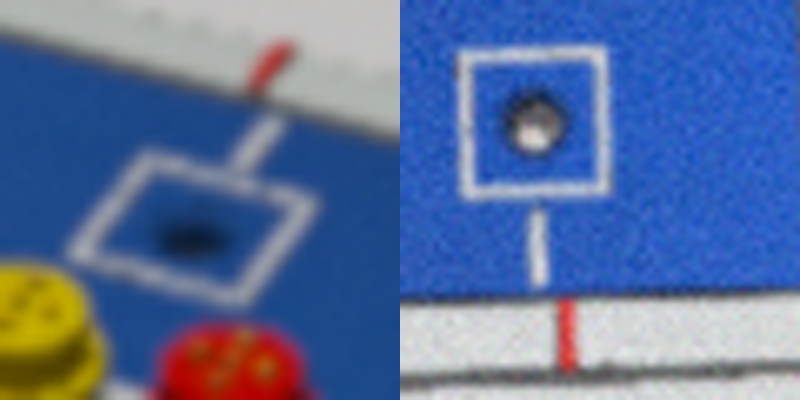

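```bash
python3 - <<'E'
from h import *
H,e=tri((201.65,195.15),(499.35,273.35));print("head top",H,e)
S,e2=tri((319,252.3),(314.68,262.99));print("hole",S,e2)
K,e3=tri((326.75,236.55),(319.8,294.8));print("mark",K,e3)
tc=[(475+x/10-.45,255+y/10-.45) for x,y in((155,130),(290,93),(342,240),(205,290))]
P=[plane("top",u,v,H[2])[:2] for u,v in tc];print(np.round(P,1))
for i in range(4):
    d=P[(i+1)%4]-P[i];print(np.linalg.norm(d),np.arctan2(d[1],d[0]))
# fixture yaw: end-bar screws in top view crop1 (4x, off 220,180), z 44
q=[plane("top",220+x/4-.4,180+y/4-.4,44)[:2] for x,y in((88,140),(697,118),(711,391),(90,409))]
print(np.round(q,1),"centre",np.mean(q,0))
for i in range(4):
    d=q[(i+1)%4]-q[i];print(np.linalg.norm(d),np.arctan2(d[1],d[0]))
st=arm.read_state();print(R.from_quat(st["tool_rot"]).as_matrix().round(3))
for nm,u,v,z in(("purple",493,330,110),("turq",535,329,110),("green",474,212,47),("tray",152,285,37),("holder?",489,277,45)):print(nm,plane("top",u,v,z).round())
E
```

```text
head top [ 487.10782589 -307.40524808   83.23067009] 1.809986766940823
hole [512.70446801  -5.1312582   40.40661251] 0.1832809244609925
mark [456.84161368 -13.44062015  42.16081464] 0.6823537557855821
[[ 497.2 -293.9]
 [ 503.  -315.9]
 [ 478.9 -322.7]
 [ 471.  -300.4]]
22.766201180729915 -1.3138697466512266
25.016531600727426 -2.866208251108337
23.702663801186834 1.9092707504026356
26.94593932022065 0.24223107824246867
[[ 601.   124.8]
 [ 606.  -145.8]
 [ 485.6 -148.1]
 [ 480.8  122.2]] centre [543.34826471 -11.73732572]
270.64102279301017 -1.5524205939499987
120.36749027801368 -3.1227084679888035
270.40456633394285 1.588541893344002
120.19744358048263 0.02085258779501814
[[ 0.335  0.942 -0.   ]
 [ 0.942 -0.335 -0.001]
 [-0.001 -0.    -1.   ]]
purple [ 398. -284.  110.]
turq [ 399. -348.  110.]
green [ 598. -284.   47.]
tray [477. 286.  37.]
holder? [ 484. -303.   45.]
```

```bash
cat >> h.py <<'E'
def delta(p,jaw=None):
    st=arm.read_state();m=R.from_quat(st["tool_rot"]).as_matrix()
    d=m.T@(np.asarray(p)-st["tool_pos"]);a=np.arctan2(m[1,0],m[0,0])
    print("t",st["time"].__round__(2),"shift",d.round(2),"yaw",round(a,4),"turn",None if jaw is None else round(-((jaw-a+np.pi/2)%np.pi-np.pi/2),4),"F",st["wrist_force"].round(2),"pos",st["tool_pos"].round(2))
E
python3 -c "
from h import *
delta((487.1,-307.4,150),1.83)"
```

```text
t 0.1 shift [-651.02  562.     92.43] yaw 1.229 turn -0.601 F [-0.04  0.34 -0.47] pos [175.85 494.41 241.87]
```

```bash
python3 -m handwheel '[[[-651,562,92],-0.6],[[-651,562,92],-0.6],[[-651,562,92],-0.6],[[-651,562,92],-0.6],[[-651,562,92],-0.6],[[-651,562,92],-0.6],[[-651,562,92],-0.6],[[-651,562,92],-0.6],[[-651,562,92],-0.6],[[-651,562,92],-0.6],[[-651,562,92],-0.6],[[-651,562,92],-0.6],[[-651,562,92],-0.6],[[-651,562,92],-0.6],[[-651,562,92],-0.6],[[-651,562,92],-0.6],[[-651,562,92],-0.6],[[-651,562,92],-0.6],[[-651,562,92],-0.6],[[-651,562,92],-0.6]]' 1
python3 -c "
from h import *
delta((487.1,-307.4,150),1.83)
cv2.imwrite('pics/scene1.png',arm.camera('scene'))
t=arm.camera('top')
cv2.imwrite('pics/top1.png',t)
s=cv2.imread('pics/scene1.png')
cv2.imwrite('pics/c5.png',np.hstack([cv2.resize(s[130:250,140:260],(400,400)),cv2.convertScaleAbs(cv2.resize(t[190:340,420:570],(400,400)),alpha=2)]))
"
```

```text
time: 2.6
tool_pos: [487.1, -307.0, 150.6]
tool_rot: [0.61, 0.792, -0.0, 0.0]
wrist_force: [0.6, 0.6, -0.4]
finger_gap: 85.1
t 2.6 shift [-0.38 -0.12  0.63] yaw 1.8294 turn -0.0006 F [ 0.65  0.65 -0.37] pos [ 487.12 -307.    150.63]
```

View pics/c5.png

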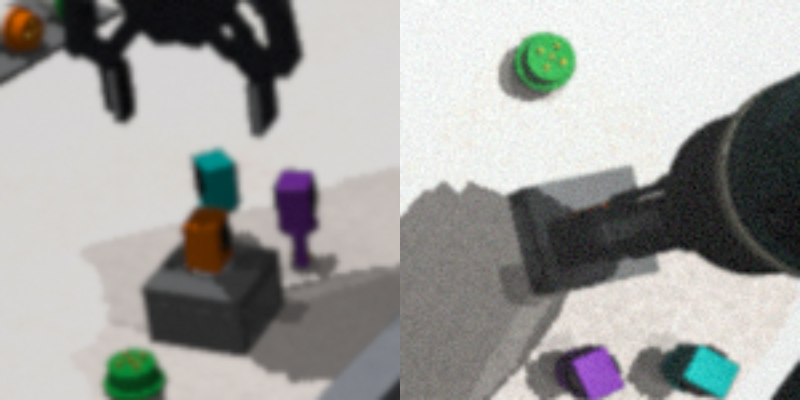

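The open jaws stand either side of the orange head: scene crop, fingers at (120,90) and (262,105), pin at (207,240). I'll go down to TCP z of about 63 (from the measured head top) and watch the force.

```bash
python3 -m handwheel '[[[0,0,40],0],[[0,0,75],0],[[0,0,87],0],[[0,0,87],0],[[0,0,87],0]]'
python3 -m handwheel '[[[0,0,0],0],[[0,0,0],0],[[0,0,0],0],[[0,0,0],0],[[0,0,0],0],[[0,0,0],0],[[0,0,0],0],[[0,0,0],0],[[0,0,0],0],[[0,0,0],0]]' 0
python3 -c "
from h import *
delta((487.1,-307.4,150),1.83)
s=arm.camera('scene')
cv2.imwrite('pics/c6.png',cv2.resize(s[150:250,140:260],(720,600),interpolation=cv2.INTER_CUBIC))
"
```

```text
time: 3.32
tool_pos: [487.7, -307.8, 64.8]
tool_rot: [0.61, 0.792, -0.001, 0.001]
wrist_force: [-0.7, 0.8, 0.5]
finger_gap: 85.1
time: 4.58
tool_pos: [487.8, -307.8, 65.2]
tool_rot: [0.61, 0.792, -0.0, 0.001]
wrist_force: [-0.8, 1.7, 7.2]
finger_gap: 23.3
t 4.58 shift [  0.35  -0.51 -84.79] yaw 1.8292 turn -0.0008 F [-0.79  1.72  7.23] pos [ 487.81 -307.81   65.21]
```

View pics/c6.png

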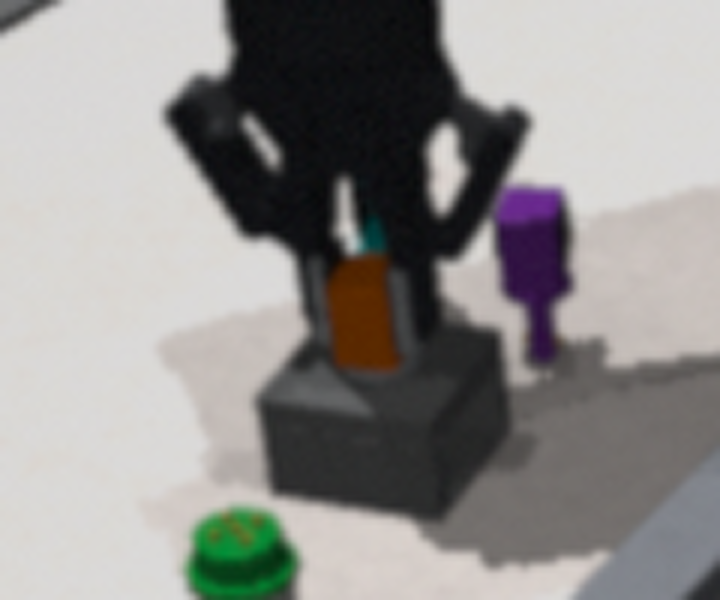

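The grip holds at 23.3 mm, so the buttons are pressed flush. Lifting straight out.

```bash
python3 -m handwheel '[[[0,0,-10],0],[[0,0,-30],0],[[0,0,-60],0],[[0,0,-105],0],[[0,0,-105],0],[[0,0,-105],0],[[0,0,-105],0]]'
python3 -c "
from h import *
delta((513,-5,190),1.59)
"
```

```text
time: 5.5
tool_pos: [487.2, -307.2, 169.2]
tool_rot: [0.61, 0.792, -0.0, 0.0]
wrist_force: [0.6, 0.4, -1.0]
finger_gap: 23.5
t 5.5 shift [285.52 102.18 -21.14] yaw 1.8293 turn 0.2393 F [ 0.55  0.42 -1.02] pos [ 487.2  -307.17  169.2 ]
```

```bash
python3 -m handwheel '[[[285,102,0],0.24],[[285,102,0],0.24],[[285,102,0],0.24],[[285,102,0],0.24],[[285,102,0],0.24],[[285,102,0],0.24],[[285,102,0],0.24],[[285,102,0],0.24],[[285,102,0],0.24],[[285,102,0],0.24]]'
python3 -c "
from h import *
delta((513,-5,140),1.59)
s=arm.camera('scene');t=arm.camera('top')
cv2.imwrite('pics/scene2.png',s);cv2.imwrite('pics/top2.png',t)
cv2.imwrite('pics/c7.png',np.hstack([cv2.resize(s[150:290,250:390],(400,400),interpolation=cv2.INTER_CUBIC),cv2.convertScaleAbs(cv2.resize(t[190:330,240:380],(400,400),interpolation=cv2.INTER_CUBIC),alpha=2)]))
"
```

```text
time: 6.75
tool_pos: [513.0, -6.2, 168.8]
tool_rot: [0.701, 0.713, -0.0, 0.0]
wrist_force: [-0.3, 0.4, -1.9]
finger_gap: 23.2
t 6.75 shift [ 1.21  0.07 28.84] yaw 1.5882 turn -0.0018 F [-0.26  0.4  -1.92] pos [512.95  -6.17 168.84]
```

View pics/c7.png

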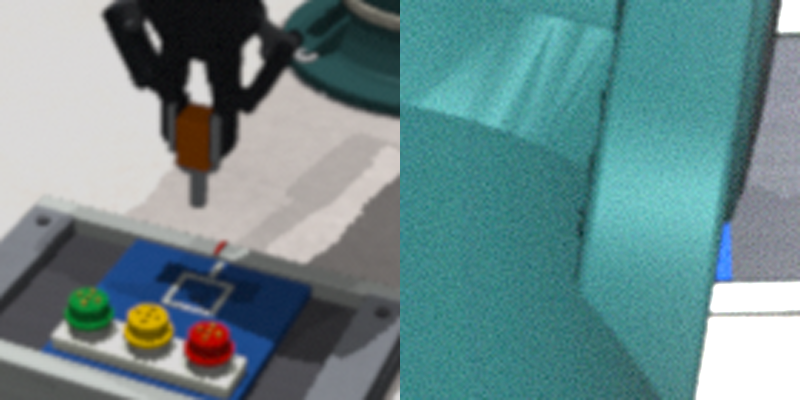

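```bash
python3 - <<'E'
from h import *
s=cv2.imread('pics/scene2.png')
cv2.imwrite('pics/c8.png',cv2.resize(s[180:260,290:370],(800,800),interpolation=cv2.INTER_CUBIC)[:600])
cv2.imwrite('pics/c9.png',cv2.resize(s[232:272,295:345],(750,600),interpolation=cv2.INTER_CUBIC))
for z in(48,52,56):print(z,proj("scene",(513,-6.2,168.8-z)))
print(proj("scene",(512.95,-6.17,168.84+8+14-2)),proj("scene",(513,-5,41)))
E
```

```text
48 [318.94600093 219.20770163]
52 [318.91872908 220.92104271]
56 [318.89157833 222.62677548]
[319.45497012 188.83871662] [318.95575964 252.1601383 ]
```

View pics/c8.png

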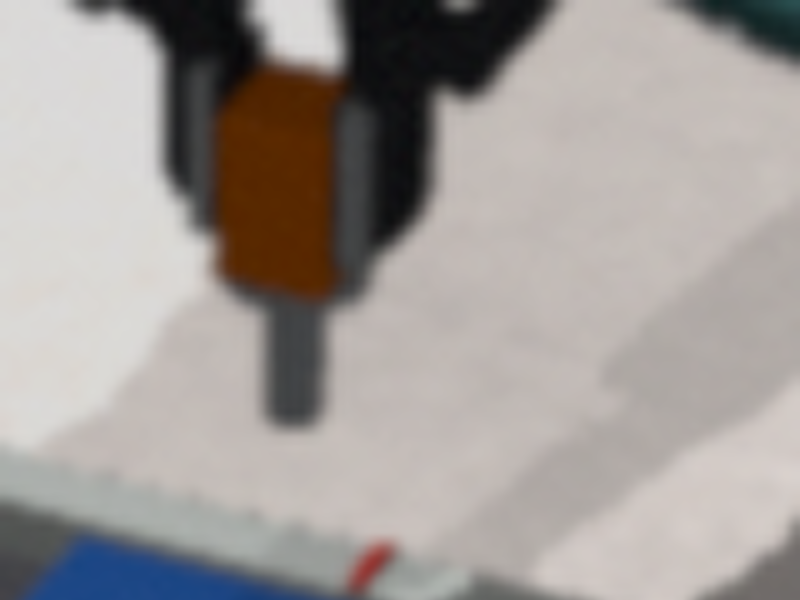

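View pics/c9.png

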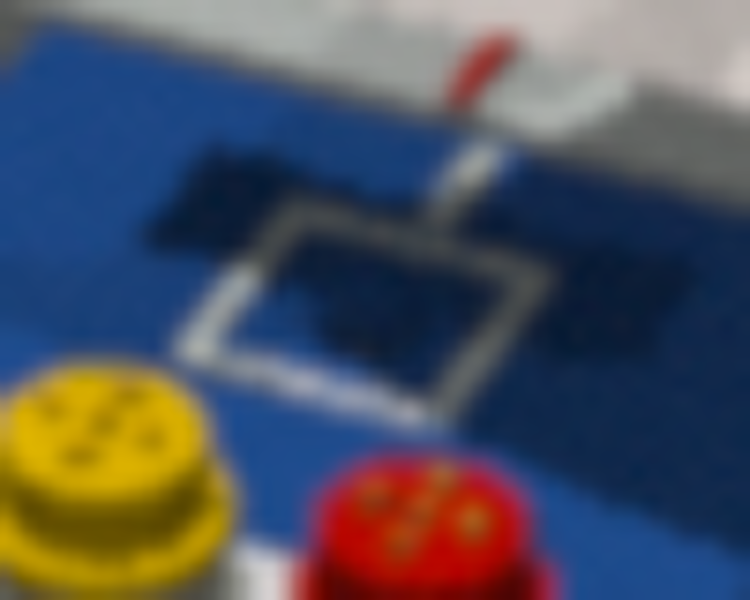

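The tip projects at (318.95, 221.05) in the scene view, against a prediction of (318.9, 220.9). So the pin is centred in the grip with its origin about 20 mm below the TCP. Going down above the hole.

```bash
python3 -m handwheel '[[[1.2,0,30],0],[[1.2,0,60],0],[[1.2,0,72],0],[[1.2,0,72],0],[[1.2,0,72],0],[[1.2,0,72],0]]'
python3 -c "
from h import *
delta((513,-5,93),1.59)
s=arm.camera('scene')
cv2.imwrite('pics/c10.png',cv2.resize(s[205:265,280:360],(800,600),interpolation=cv2.INTER_CUBIC))
"
```

```text
time: 7.6
tool_pos: [513.4, -4.9, 97.7]
tool_rot: [0.701, 0.713, -0.0, 0.001]
wrist_force: [-0.3, -0.0, -1.9]
finger_gap: 23.4
t 7.6 shift [-0.08 -0.45  4.68] yaw 1.5886 turn -0.0014 F [-0.28 -0.03 -1.92] pos [513.45  -4.91  97.68]
```

View pics/c10.png

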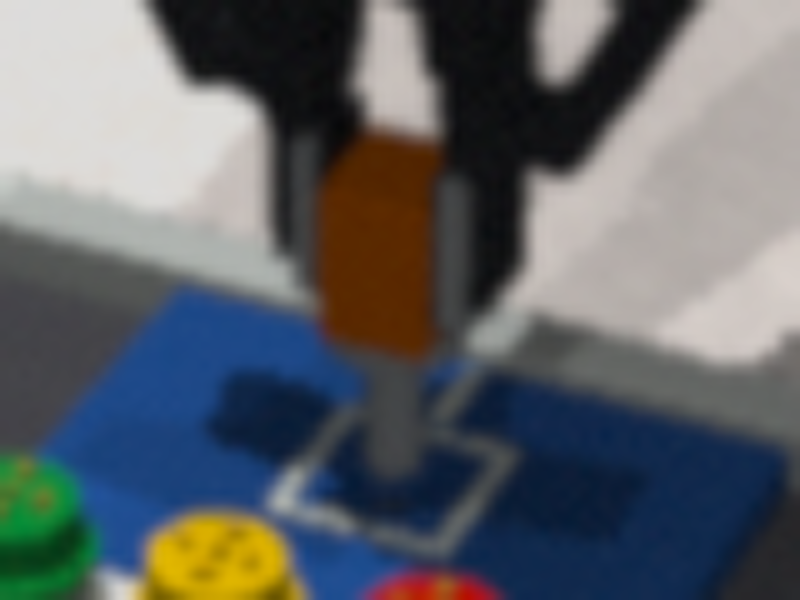

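The tip at crop (395,465) is directly over the painted square's centre (394,477). Lowering in small steps.

```bash
python3 -m handwheel '[[[0,0,3],0],[[0,0,6],0],[[0,0,7],0],[[0,0,7],0]]'; python3 -m handwheel '[[[0,0,2],0],[[0,0,4],0],[[0,0,4],0]]'
```

```text
time: 8.15
tool_pos: [513.3, -4.9, 90.4]
tool_rot: [0.701, 0.713, -0.0, 0.001]
wrist_force: [-0.9, 0.3, -1.9]
finger_gap: 23.0
time: 8.52
tool_pos: [513.2, -4.9, 86.2]
tool_rot: [0.701, 0.713, -0.0, 0.001]
wrist_force: [0.0, -0.3, -1.7]
finger_gap: 23.2
```

The tip is in the hole with no contact. Next I'll find the deck.

```bash
python3 -m handwheel '[[[0,0,1],0],[[0,0,2.5],0],[[0,0,2.5],0]]'; python3 -m handwheel '[[[0,0,1],0],[[0,0,2],0],[[0,0,2],0]]'; python3 -m handwheel '[[[0,0,1],0],[[0,0,1.5],0],[[0,0,1.5],0]]'
```

```text
time: 8.9
tool_pos: [513.1, -4.8, 83.6]
tool_rot: [0.701, 0.713, -0.0, 0.001]
wrist_force: [-0.9, -0.4, -1.8]
finger_gap: 23.0
time: 9.28
tool_pos: [513.1, -4.9, 81.5]
tool_rot: [0.701, 0.713, -0.0, 0.001]
wrist_force: [-0.8, 1.1, -1.2]
finger_gap: 23.1
time: 9.65
tool_pos: [513.0, -4.8, 80.0]
tool_rot: [0.701, 0.713, -0.0, 0.001]
wrist_force: [0.3, -0.7, -1.8]
finger_gap: 22.8
```

```bash
python3 -m handwheel '[[[0,0,1],0],[[0,0,1.5],0],[[0,0,1.5],0]]'; python3 -m handwheel '[[[0,0,1],0],[[0,0,1.5],0],[[0,0,1.5],0]]'
```

```text
time: 10.02
tool_pos: [513.0, -4.8, 78.5]
tool_rot: [0.701, 0.713, -0.0, 0.0]
wrist_force: [0.1, 0.1, -2.2]
finger_gap: 23.3
time: 10.4
tool_pos: [513.1, -4.9, 77.0]
tool_rot: [0.701, 0.713, -0.0, 0.001]
wrist_force: [0.7, -0.0, -2.2]
finger_gap: 23.0
```

```bash
python3 -c "
from h import *
delta((513,-5,93),1.59)
s=arm.camera('scene')
cv2.imwrite('pics/c11.png',cv2.resize(s[205:265,280:360],(800,600),interpolation=cv2.INTER_CUBIC))
print(proj('scene',(513,-4.9,77-20.2)),proj('scene',(513,-4.9,77+20)))
"
```

```text
t 10.4 shift [ -0.15  -0.08 -16.04] yaw 1.5887 turn -0.0013 F [ 0.69 -0.05 -2.19] pos [513.08  -4.87  76.96]
[319.10484374 245.90170896] [319.37956962 229.45374758]
```

View pics/c11.png

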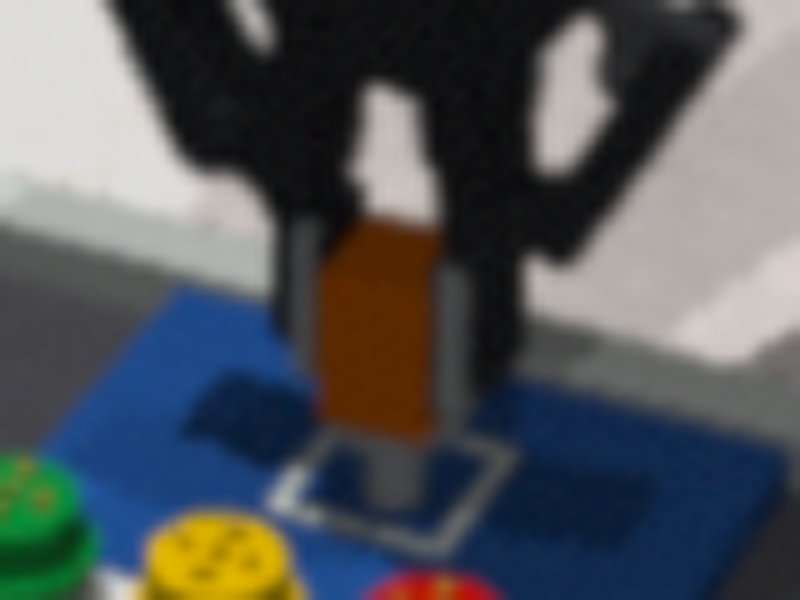

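No contact, and the tip is about 6 mm below the deck's top. So the pin has already found the locating hole: the bright spot seen in the sled hole earlier was the table showing through. I'll keep pushing down gently.

```bash
python3 -m handwheel '[[[0,0,1],0],[[0,0,2.5],0],[[0,0,2.5],0]]'; python3 -m handwheel '[[[0,0,1],0],[[0,0,2.5],0],[[0,0,2.5],0]]'; python3 -m handwheel '[[[0,0,1],0],[[0,0,2.5],0],[[0,0,2.5],0]]'
```

```text
time: 10.82
tool_pos: [513.1, -4.9, 74.3]
tool_rot: [0.701, 0.713, -0.0, 0.001]
wrist_force: [0.9, -0.6, -2.0]
finger_gap: 23.2
time: 11.2
tool_pos: [513.0, -4.9, 71.7]
tool_rot: [0.701, 0.713, -0.0, 0.0]
wrist_force: [0.8, -0.9, -2.5]
finger_gap: 23.0
time: 11.58
tool_pos: [513.1, -5.0, 69.1]
tool_rot: [0.701, 0.713, -0.001, 0.0]
wrist_force: [1.2, -1.2, -3.0]
finger_gap: 23.3
```

```bash
python3 -m handwheel '[[[0,0,1],0],[[0,0,2],0],[[0,0,2],0]]'; python3 -m handwheel '[[[0,0,1],0],[[0,0,2],0],[[0,0,2],0]]'
```

```text
time: 11.95
tool_pos: [513.0, -5.0, 67.0]
tool_rot: [0.701, 0.713, -0.001, 0.0]
wrist_force: [1.3, -0.9, -3.8]
finger_gap: 23.1
time: 12.32
tool_pos: [513.0, -5.0, 64.9]
tool_rot: [0.701, 0.713, -0.001, 0.0]
wrist_force: [0.3, -0.9, -1.7]
finger_gap: 23.4
```

```bash
python3 -m handwheel '[[[0,0,1],0],[[0,0,1.5],0],[[0,0,1.5],0]]'; python3 -m handwheel '[[[0,0,1],0],[[0,0,1],0],[[0,0,1],0]]';python3 -m handwheel '[[[0,0,1],0],[[0,0,1],0],[[0,0,1],0]]'
```

```text
time: 12.7
tool_pos: [513.0, -5.0, 63.4]
tool_rot: [0.701, 0.713, -0.001, 0.0]
wrist_force: [0.8, -1.4, -1.9]
finger_gap: 23.0
time: 13.08
tool_pos: [513.0, -5.0, 62.4]
tool_rot: [0.701, 0.713, -0.001, 0.0]
wrist_force: [1.0, -0.7, -2.1]
finger_gap: 23.1
time: 13.45
tool_pos: [513.0, -5.0, 61.3]
tool_rot: [0.701, 0.713, -0.001, 0.0]
wrist_force: [0.2, -1.5, -1.5]
finger_gap: 23.0
```

```bash
python3 -m handwheel '[[[0,0,1],0],[[0,0,1],0],[[0,0,1],0]]';python3 -m handwheel '[[[0,0,1],0],[[0,0,1],0],[[0,0,1],0]]'
python3 -c "
from h import *
delta((513,-5,93),1.59)
s=arm.camera('scene')
cv2.imwrite('pics/c12.png',cv2.resize(s[205:265,280:360],(800,600),interpolation=cv2.INTER_CUBIC))
"
```

```text
time: 13.82
tool_pos: [513.0, -5.0, 60.5]
tool_rot: [0.701, 0.713, -0.001, 0.0]
wrist_force: [-0.8, -1.3, 3.8]
finger_gap: 23.5
time: 14.2
tool_pos: [513.0, -5.0, 59.5]
tool_rot: [0.701, 0.713, -0.001, 0.0]
wrist_force: [-1.1, -0.8, 4.8]
finger_gap: 23.3
t 14.2 shift [-7.000e-02 -2.000e-02 -3.348e+01] yaw 1.5886 turn -0.0014 F [-1.09 -0.77  4.8 ] pos [513.02  -4.98  59.52]
```

View pics/c12.png

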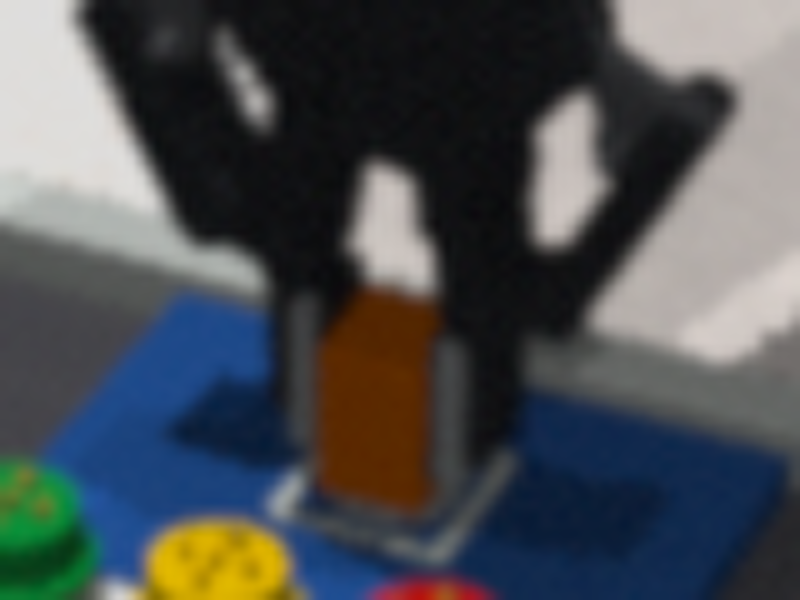

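Contact at TCP z of about 61 as predicted: the force rose to about +6.5 N over its baseline and the collar is on the sled. Letting go.

```bash
python3 -m handwheel '[[[0,0,0],0],[[0,0,0],0],[[0,0,0],0],[[0,0,0],0],[[0,0,0],0],[[0,0,0],0],[[0,0,0],0]]' 1
python3 -m handwheel '[[[0,0,-10],0],[[0,0,-40],0],[[0,0,-90],0],[[0,0,-90],0],[[0,0,-90],0]]'
python3 -c "
from h import *
delta((430,-300,150),1.59)
s=arm.camera('scene')
cv2.imwrite('pics/c13.png',cv2.resize(s[205:265,280:360],(800,600),interpolation=cv2.INTER_CUBIC))
"
```

```text
time: 15.12
tool_pos: [513.0, -5.0, 59.5]
tool_rot: [0.701, 0.713, -0.001, 0.0]
wrist_force: [-0.2, 0.3, -0.0]
finger_gap: 85.2
time: 15.75
tool_pos: [512.9, -4.8, 149.7]
tool_rot: [0.701, 0.713, -0.0, 0.001]
wrist_force: [-0.8, 0.3, -0.0]
finger_gap: 85.5
t 15.75 shift [-2.9364e+02 -8.8150e+01  1.1000e-01] yaw 1.5886 turn -0.0014 F [-0.85  0.34 -0.02] pos [512.91  -4.84 149.68]
```

View pics/c13.png

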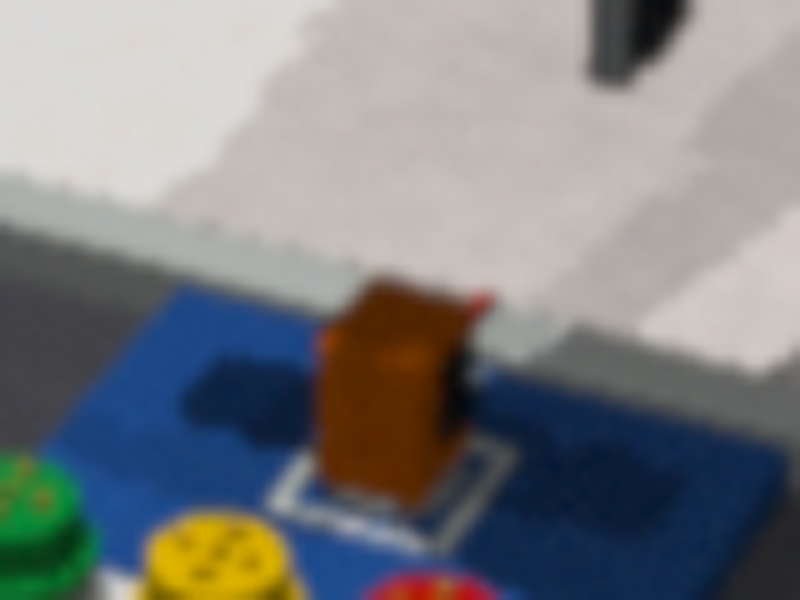

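The pin stands home with its black button sprung out at crop (458,385). I'll move aside for the top view.

```bash
python3 -m handwheel '[[[0,0,-70],0],[[305,-213,-70],0],[[305,-213,-70],0],[[305,-213,-70],0],[[305,-213,-70],0],[[305,-213,-70],0],[[305,-213,-70],0],[[305,-213,-70],0],[[305,-213,-70],0],[[305,-213,-70],0],[[305,-213,-70],0]]'
python3 -c "
from h import *
delta((430,-300,150),1.59)
s=arm.camera('scene');t=arm.camera('top');cv2.imwrite('pics/scene3.png',s);cv2.imwrite('pics/top3.png',t)
cv2.imwrite('pics/c14.png',np.hstack([cv2.resize(s[220:270,295:345],(400,400),interpolation=cv2.INTER_CUBIC),cv2.convertScaleAbs(cv2.resize(t[235:295,285:345],(400,400),interpolation=cv2.INTER_CUBIC),alpha=2)]))
"
```

```text
time: 17.18
tool_pos: [295.0, 295.7, 218.7]
tool_rot: [0.702, 0.713, -0.001, 0.0]
wrist_force: [-0.2, 0.4, 0.5]
finger_gap: 85.5
t 17.18 shift [-597.6   125.82   69.53] yaw 1.5864 turn -0.0036 F [-0.18  0.42  0.45] pos [294.97 295.68 218.74]
```

View pics/c14.png

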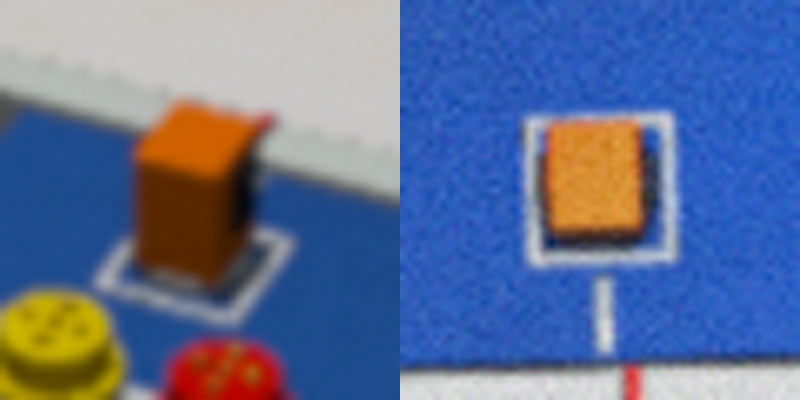

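View pics/top3.png

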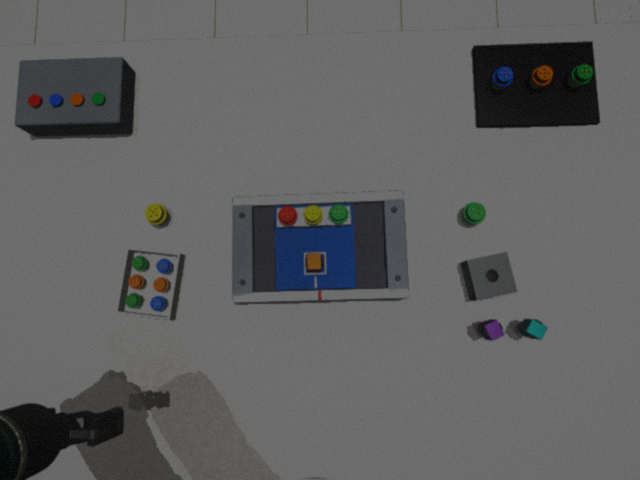

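```bash
python3 - <<'E'
from h import *
print(tri((319.3,236.3),(313.7,261.0)))
for z in (81,82,83,85):print(z,proj("scene",(513,-5,z)),proj("top",(513,-5,z)))
E
```

```text
(array([512.05584811,  -5.38056823,  79.74577146]), np.float64(0.22852822680847096))
81 [319.22346934 236.07402087] [313.36835117 260.39142441]
82 [319.23031189 235.66286602] [313.33753954 260.32779638]
83 [319.23716192 235.25126197] [313.3066502 260.2640079]
85 [319.25088446 234.42670335] [313.24463724 260.1359471 ]
```

```bash
python3 -c "
from workcell import arm
print(arm.finish_job(), arm.read_state()['time'])"
```

```text
the job is handed in; nothing more can be done
the job is handed in; nothing more can be done
```

The orange pin is through both holes with its collar down on the sled, and the job was handed in at about 17.3 s. No verdict came back.

**What I did:** I gripped the orange-headed pin on its buttons and lifted it out of the holder. I then lowered it into the sled's hole at y ≈ +7 mm from the mark, as measured from the top view. No search was needed. The pin met no resistance at deck height and slid through, because the hidden hole already lay under the sled's hole. The collar met the sled at TCP z of about 61 mm, as predicted. I pressed about 1 mm further, at about 6.5 N, then let go and backed away.

**Last checks:**
- **Seating:** the head top triangulates to 79.7 mm, against about 80.4 to 81 mm expected when fully home. That agrees within the camera error of 1–2 mm. This is close to the 1.8 mm tolerance, so I also rely on the contact felt at the predicted height.
- **Alignment:** the pin's axis is within about 1 mm of the hole centre, and it looks upright.
- **Buttons:** a black strip shows beside the head in both views, so the buttons look sprung out. Their travel could not be measured, and I did not tug the pin to test the lock.
- **Surroundings:** the loose connectors and the tray look unmoved, and the gripper is clear of everything.

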